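# Reset the heater controller behind its push-to-release door

## Task

The heater controller, the white control unit with the cooling fins and the larger of the two push-to-release doors on its top, has tripped. Press the free edge of that larger door inward until its spring catch lets go and it swings open, then press the reset button inside fully down and let it come up again. Leave the door open, and do not open the smaller door of the gas unit.

Things in the scene. Friction and masses are not known exactly. Their poses are not given: they have to be found in the camera images.
- big_door_press (a point): press point on the larger grey door, flush in the heater unit's level top, 110 mm above the table: middle of its three dark ridges, 16 mm from the free edge. Moves with the door. Shut: z up, x along the hinge, y towards the hinge, 104 mm away. Pressed down with about 4 N it sinks; the catch lets go at about 4 mm, stop at 12 mm. Then back off upward and away from the hinge (-y): the door follows
- heater_door (a joint): angle of the larger door (120 mm hinge to free edge, 100 mm along the hinge, 6 mm thick), rad: 0 shut, about -0.04 the catch lets go, -0.12 stop, 1.95 fully open. Once released a damped spring swings it up and over its hinge in about 2 s and holds it there. Its unit is a fixed white box, 170 x 230 x 110 mm high, cooling fins at its back, two black rocker switches on top
- reset_top (a point): centre of the top of the reset button, a grey plunger 30 mm across on a black 46 mm collar, in the recess under the larger door, hidden until that is open. z up, y towards the hinge, 57 mm away. The top lies 22 mm below the unit's top face; the recess is 104 mm (x) by 124 mm (y). Travels 6 mm straight down (5 N) and springs back; its unit never moves
- gas_door (a joint): angle of the smaller door, rad: 0 shut, positive open; it must stay shut. 80 mm hinge to free edge, 68 mm along the hinge, same ridges and catch, in the top of the gas unit: a fixed white box of the same size with a round dial gauge and three black knobs on top. The two units may stand either way round

How it is judged:
By the outcome, as a careful person would: the job done as asked, in the order asked, and still so for the second after the job is handed in, with the robot touching nothing.
It also fails if it takes over 35 s, if anything falls off the work surface, if the arm or the gripper's body presses on something with over 40 N, if the wrist force passes 120 N, or if a joint passes its speed limit or range.

## Robot

A 6-joint arm with a two-finger parallel gripper is mounted at the origin on the work surface. World frame = base frame: x ahead of the robot, y to its left, z up, the work surface at z = 0. Lengths are in mm, angles in rad, forces in N, time in s.
With the tool pointing down it reaches from about 325 to 900 mm from the base axis. Payload 6.1 kg.
Tool frame: the origin (TCP) lies midway between the tips of the shut fingers; the grasp point (between the pads) lies 19 mm behind it (ctrl.tcp_to_grasp is the distance from the TCP to the grasp point, in mm); z points along the fingers, y is the line along which they close (so a half turn about z gives the same grasp; the last joint's range is limited). The gripper opens to 87 mm and grips with 3 to 60 N. Pads are 19 mm wide; open, the fingers measure 117 mm over their backs; the gripper's body (75 mm by 190 mm) begins 51 mm behind the grasp point.
Start: joints at [-1.23, 0.22, 1.526, -0, 1.395, -0.126], TCP at [281.261, -558.129, 222.538] pointing down, gripper open.
Joint ranges: [-2.98, 2.98], [-0.91, 2.08], [0.09, 2.57], [-1.24, 4.39], [0.2, 2.65], [-2.68, 2.68]. Speed limits (rad/s): [2.57, 2.57, 3.01, 3.14, 3.14, 3.14].

## Interface

Orientations are given as a rotation vector (axis times angle).
In Python, from cell import status, imaging, job_done, ctrl gives the robot as it stands.
- The arm moves only by the shell command python3 -m handwheel 'ROWS' [FORCE]. ROWS is JSON, a list of rows, each an object with "jaw": the gripper command: -1 is shut, 1 is fully open, values between are in proportion; "dp": the shift along the tool's x, y, z each as a share of 8 cm, from -1 to 1, a list of three; "dr": the turn, a rotation vector about the tool's x, y, z each as a share of pi rad, from -1 to 1, a list of three. A call has exactly 5 rows; each row is the pose to reach, as a shift and turn from the pose commanded when the call began, along the tool's axes at that moment, turning the shorter way round; what a row does not reach only later rows make up. A row lasts 1/10 s, in which the tool goes at most 50 mm and 8.59 degrees, less where a joint would pass 70% of its speed; a pose out of reach is approached as far as the arm can. A call with a number of a shift or a turn outside -1 to 1 is refused whole. A call with a gripper value outside its range is refused whole. The fingers move at their own pace and stop on an object; FORCE is the grip in N (left out, the last holds). Time passes only in rows, so rows that repeat a pose let the fingers close, or fill a call up. It gives the time, the measured TCP pose, the force, the opening and the grip force at its end, in the units of the state.
- status.get_obs(): the state, without advancing time (a new reading comes with each control period).
- imaging.grab_frame(name): name is "side" or "top"; returns a dict with "pixels" (400x640x3 uint8, blue, green, red), "depth" (400x640 float32, mm along the optical axis (not along the pixel's ray), 0 where there is no reading), "mtx" (3x3 intrinsics, pixels), "rvec" (rotation vector, rad) and "tvec" (3), from world to camera coordinates, as OpenCV has them. Camera axes: x right, y down, z forward; pixel columns grow to the right and rows downward; lengths in mm; the calibration is good to about 2 mm. A picture is of the moment at which its call begins.
- job_done(): hands the job in; it is judged then, once.
The state is a dict: "t": time; "q": joint angles; "dq": joint speeds; "joint_efforts": joint torques, N m; "tcp_pos": TCP position; "ee_rot": TCP orientation; "force": force on the tool from outside, world axes, zero at the start; "wrist_torque": the same for the moment, N m; "finger_gap": finger opening in mm; "gripper_force": force on a finger pad.
Only numpy, scipy, OpenCV 4.12 (cv2) and the standard library are available. Lean on these libraries where they do the work, as an engineer would, in place of code of your own. Each camera call takes 0.05 s, during which the arm holds its last target. There are 200 camera calls.

## Working session

There is one attempt and no reset: what is moved stays moved. The work goes in short steps, Python scripts to look and compute and a shell command to move; the robot and the scene stay as the last step left them, time stands still between calls to the robot, and variables do not carry over. Pictures are saved under pics/ and viewed, at most 10 in all, crops included, and the job is handed in when it is done.

```bash
ls; mkdir -p pics; python3 - <<'E'
from cell import status, imaging, ctrl
import cv2,numpy as np
o=status.get_obs();print(o['t'],o['tcp_pos'],o['ee_rot'],o['force'])
for n in('top','side'):
    f=imaging.grab_frame(n);cv2.imwrite(f'pics/{n}0.png',f['pixels']);np.savez(f'{n}0.npz',**f)
E
```

```text
pics
0.0 [ 281.04589532 -557.55045681  221.41570548] [-3.05453068e+00 -7.26164460e-01  3.36624770e-04] [-0.00467195  0.0284381   1.04161504]
```

View pics/top0.png

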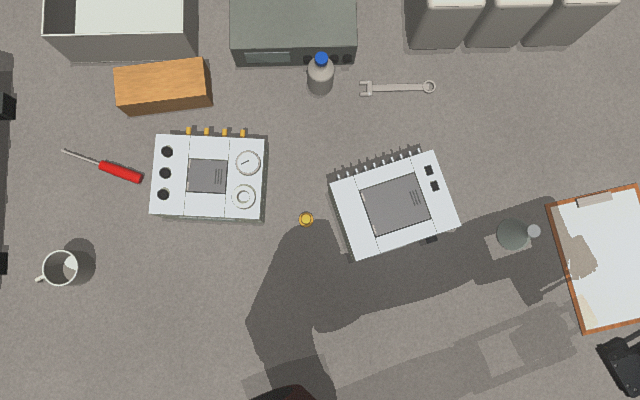

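View pics/side0.png

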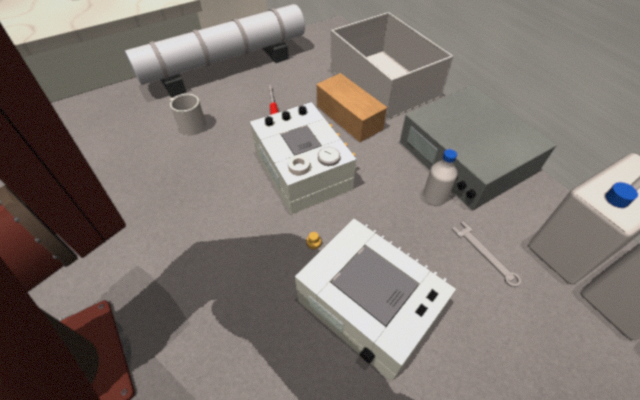

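The top view shows the heater unit at about (395,205). Its door is centred near (396,205), with the ridges at about (415,198), so the free edge is on the right and the hinge on the left. The side view shows the same door at about (375,285), ridges at (396,298).

```bash
cat >h.py <<'E'
import cv2,numpy as np
def cam(f):
    R=cv2.Rodrigues(np.array(f['rvec'],float))[0];return np.array(f['mtx'],float),R,np.array(f['tvec'],float).ravel()
def ray(f,p):
    K,R,t=cam(f);d=R.T@np.linalg.solve(K,[p[0],p[1],1.]);return -R.T@t,d
def onz(f,p,z):
    c,d=ray(f,p);return c+d*(z-c[2])/d[2]
def tri(f,p,g,q):
    Ps=[]
    for h in(f,g):
        K,R,t=cam(h);Ps.append(K@np.c_[R,t])
    X=cv2.triangulatePoints(Ps[0],Ps[1],np.array(p,float).reshape(2,1),np.array(q,float).reshape(2,1)).ravel();return X[:3]/X[3]
def quad(f,seed,lo=60,hi=140):
    g=cv2.cvtColor(f['pixels'],cv2.COLOR_BGR2GRAY)
    m=cv2.inRange(g,lo,hi);m=cv2.morphologyEx(m,cv2.MORPH_CLOSE,np.ones((5,5)));m=cv2.morphologyEx(m,cv2.MORPH_OPEN,np.ones((5,5)))
    n,l=cv2.connectedComponents(m);c=cv2.findContours((l==l[seed[1],seed[0]]).astype('uint8'),0,2)[0][0]
    hull=cv2.convexHull(c);return cv2.contourArea(c),cv2.approxPolyN(hull,4).reshape(-1,2)
E
python3 - <<'E'
from h import *
T=np.load('top0.npz');S=np.load('side0.npz')
a,qt=quad(T,(385,208));b,qs=quad(S,(365,280));print(a,qt.tolist(),b,qs.tolist())
for f,q in((T,qt),(S,qs)):
    print([np.round(onz(f,p,110)).tolist() for p in q])
for p in qt:
    w=onz(T,p,110);q=min(qs,key=lambda s:np.linalg.norm(onz(S,s,110)-w));print(np.round(tri(T,p,S,q),1))
# ridges: dark pixels inside door, top view
for f,q in((T,qt),(S,qs)):
    g=cv2.cvtColor(f['pixels'],cv2.COLOR_BGR2GRAY);m=np.zeros_like(g);cv2.fillConvexPoly(m,q.astype(np.int32),1);m=cv2.erode(m,np.ones((9,9)))
    med=np.median(g[m>0]);d=((g<med-12)&(m>0));ys,xs=np.nonzero(d);print(med,len(xs),np.median(xs),np.median(ys),onz(f,(xs.mean(),ys.mean()),110))
E
```

```text
2905.0 [[431, 219], [374, 238], [358, 190], [414, 171]] 3468.5 [[419, 284], [386, 327], [329, 281], [365, 245]]
[[506.0, -256.0, 110.0], [470.0, -137.0, 110.0], [570.0, -108.0, 110.0], [607.0, -226.0, 110.0]]
[[606.0, -227.0, 110.0], [509.0, -257.0, 110.0], [473.0, -138.0, 110.0], [571.0, -111.0, 110.0]]
[ 507.1 -256.5  110.4]
[ 471.  -137.8  110.6]
[ 571.1 -109.   106.6]
[ 607.1 -226.4  108.5]
140.0 74 414.0 197.0 [ 552.05530147 -224.11376849  110.        ]
126.0 115 395.0 298.0 [ 553.75850934 -224.30155434  110.        ]
```

```bash
cat >go.py <<'E'
import sys,numpy as np
from scipy.spatial.transform import Rotation as R
from cell import status
P=np.array([552.6,-225.0,110]);Y=np.array([-0.29,.957,0]);X=np.array([.957,.29,0])
def shares(t):
    o=status.get_obs();r=R.from_rotvec(o['ee_rot']);p=np.array(o['tcp_pos'])
    for ty in(X,-X):
        g=R.from_matrix(np.c_[np.cross(ty,[0,0,-1]),ty,[0,0,-1]])
        print('dr',np.round((r.inv()*g).as_rotvec()/np.pi,3))
    print('dp',np.round(r.inv().apply(np.array(t)-p)/80,3),'pos',p.round(1),'F',np.round(o['force'],1),'gap',o['finger_gap'],'q',np.round(o['q'],2),'t',o['t'])
if __name__=='__main__':
    a=[float(v) for v in sys.argv[1:]]   # offset y (towards hinge), z
    shares(P+Y*a[0]+[0,0,a[1]-110])
E
python3 go.py 0 170
python3 - <<'E'
from h import *
T=np.load('top0.npz');d=T['depth'];K,R,t=cam(T)
v,u=np.mgrid[0:400,0:640];c=np.stack([(u-K[0,2])/K[0,0]*d,(v-K[1,2])/K[1,1]*d,d],-1);w=(c-t)@R
m=(d>0)
for n,s in(('grey',np.s_[215:260,485:545]),('near',np.s_[150:270,440:545]),('left',np.s_[90:300,290:440])):
    q=w[s][m[s]];i=q[:,2].argmax();print(n,q[i].round())
E
python3 -m handwheel '[{"jaw":-1,"dp":[0,0,-0.3],"dr":[0,0,-0.04]},{"jaw":-1,"dp":[0.3,-0.14,-0.3],"dr":[0,0,-0.08]},{"jaw":-1,"dp":[0.6,-0.28,-0.3],"dr":[0,0,-0.12]},{"jaw":-1,"dp":[0.9,-0.42,-0.3],"dr":[0,0,-0.16]},{"jaw":-1,"dp":[0.98,-0.44,-0.3],"dr":[0,0,-0.2]}]' 20
```

```text
dr [-0.    -0.    -0.445]
dr [-0.     0.     0.555]
dp [ 4.902 -2.184  0.649] pos [ 281.1 -557.6  221.5] F [ 0.1 -0.6 -0.7] gap 86.93358855596959 q [-1.23  0.22  1.53 -0.    1.39 -0.13] t 0.1
grey [ 488. -460.  114.]
near [ 529. -291.  115.]
left [ 579. -266.  120.]
t: 0.6
tcp_pos: [336.8, -489.1, 246.1]
ee_rot: [-2.675, -1.644, -0.002]
force: [-0.7, -0.3, 0.2]
finger_gap: 54.7
gripper_force: 0.0
```

```bash
python3 -m handwheel '[{"jaw":-1,"dp":[0,0,0],"dr":[0,0,-0.04]},{"jaw":-1,"dp":[0,0,0],"dr":[0,0,-0.08]},{"jaw":-1,"dp":[0,0,0],"dr":[0,0,-0.12]},{"jaw":-1,"dp":[0,0,0],"dr":[0,0,-0.16]},{"jaw":-1,"dp":[0,0,0],"dr":[0,0,-0.2]}]'; python3 go.py 0 160
```

```text
t: 1.1
tcp_pos: [335.3, -491.0, 245.9]
ee_rot: [-2.039, -2.389, -0.001]
force: [-0.5, 0.0, -0.4]
finger_gap: 14.8
gripper_force: 0.0
dr [-0.    -0.    -0.043]
dr [-0.001  0.     0.957]
dp [2.856 3.206 1.076] pos [ 335.3 -491.   245.9] F [-0.5  0.  -0.4] gap 14.791548736934864 q [-1.1   0.13  1.58 -0.    1.43 -1.26] t 1.1
```

```bash
for i in 1; do python3 -m handwheel '[{"jaw":-1,"dp":[0.25,0.28,0],"dr":[0,0,0]},{"jaw":-1,"dp":[0.5,0.56,0],"dr":[0,0,0]},{"jaw":-1,"dp":[0.75,0.84,0],"dr":[0,0,0]},{"jaw":-1,"dp":[0.89,1,0],"dr":[0,0,0]},{"jaw":-1,"dp":[0.89,1,0],"dr":[0,0,0]}]'; python3 -m handwheel '[{"jaw":-1,"dp":[0.25,0.28,0],"dr":[0,0,0]},{"jaw":-1,"dp":[0.5,0.56,0],"dr":[0,0,0]},{"jaw":-1,"dp":[0.75,0.84,0],"dr":[0,0,0]},{"jaw":-1,"dp":[0.89,1,0],"dr":[0,0,0]},{"jaw":-1,"dp":[0.89,1,0],"dr":[0,0,0]}]';python3 -m handwheel '[{"jaw":-1,"dp":[0.25,0.28,0],"dr":[0,0,0]},{"jaw":-1,"dp":[0.5,0.56,0.1],"dr":[0,0,-0.02]},{"jaw":-1,"dp":[0.75,0.84,0.2],"dr":[0,0,-0.04]},{"jaw":-1,"dp":[0.89,1,0.3],"dr":[0,0,-0.043]},{"jaw":-1,"dp":[0.89,1,0.4],"dr":[0,0,-0.043]}]'; done; python3 go.py 0 135
```

```text
t: 1.6
tcp_pos: [404.8, -407.3, 246.3]
ee_rot: [-2.042, -2.387, -0.001]
force: [0.1, 0.3, -0.1]
finger_gap: 0.4
gripper_force: 0.0
t: 2.1
tcp_pos: [472.6, -325.6, 246.4]
ee_rot: [-2.043, -2.386, 0.0]
force: [-0.6, -0.4, 0.1]
finger_gap: 0.6
gripper_force: 0.0
t: 2.6
tcp_pos: [540.7, -243.4, 213.9]
ee_rot: [-1.879, -2.517, 0.0]
force: [-0.4, 0.6, -0.2]
finger_gap: 0.7
gripper_force: 0.0
dr [-0.     0.    -0.002]
dr [0.    0.    0.998]
dp [0.178 0.208 0.986] pos [ 540.7 -243.4  213.9] F [-0.4  0.6 -0.2] gap 0.680215786262017 q [-0.56  0.15  1.62 -0.    1.37 -0.84] t 2.6
```

```bash
python3 -m handwheel '[{"jaw":-1,"dp":[0.09,0.1,0.25],"dr":[0,0,0]},{"jaw":-1,"dp":[0.178,0.208,0.5],"dr":[0,0,0]},{"jaw":-1,"dp":[0.178,0.208,0.75],"dr":[0,0,0]},{"jaw":-1,"dp":[0.178,0.208,0.98],"dr":[0,0,0]},{"jaw":-1,"dp":[0.178,0.208,0.98],"dr":[0,0,0]}]'; python3 go.py 0 102; python3 - <<'E'
from cell import imaging;import cv2,numpy as np
f=imaging.grab_frame('side');g=imaging.grab_frame('top')
cv2.imwrite('pics/s1.png',np.hstack([cv2.resize(f['pixels'][180:400,250:490],None,fx=1.6,fy=1.6),cv2.resize(g['pixels'][110:330,320:560],None,fx=1.6,fy=1.6)]))
E
```

```text
t: 3.1
tcp_pos: [549.2, -225.8, 132.6]
ee_rot: [-1.879, -2.51, 0.003]
force: [-0.9, 0.3, -0.9]
finger_gap: 0.4
gripper_force: 0.0
dr [-0.002 -0.001 -0.003]
dr [-0.002  0.002  0.997]
dp [-0.004  0.045  0.382] pos [ 549.2 -225.8  132.6] F [-0.9  0.3 -0.9] gap 0.444664144475129 q [-0.52  0.23  1.69 -0.    1.23 -0.81] t 3.1
```

View pics/s1.png

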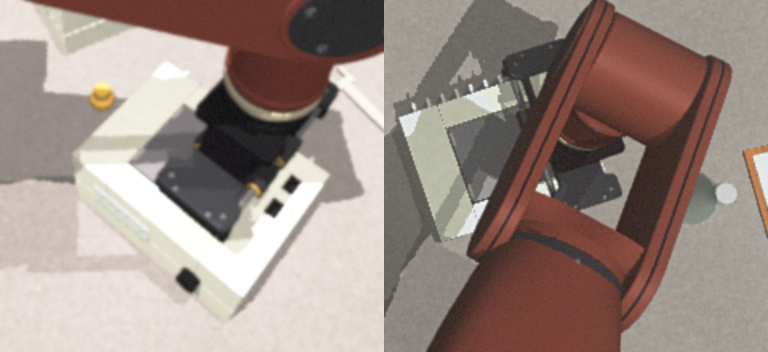

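The gripper stands over the ridges at the free-edge side, with its long axis along the hinge. Now I press to about 7 mm.

```bash
python3 -m handwheel '[{"jaw":-1,"dp":[0,0.03,0.15],"dr":[0,0,0]},{"jaw":-1,"dp":[0,0.03,0.24],"dr":[0,0,0]},{"jaw":-1,"dp":[0,0.03,0.3],"dr":[0,0,0]},{"jaw":-1,"dp":[0,0.03,0.34],"dr":[0,0,0]},{"jaw":-1,"dp":[0,0.03,0.37],"dr":[0,0,0]}]'; python3 go.py 0 102
```

```text
t: 3.7
tcp_pos: [554.2, -224.7, 107.3]
ee_rot: [-1.879, -2.517, 0.0]
force: [-4.3, 1.7, 8.5]
finger_gap: 0.7
gripper_force: 3.9
dr [-0.    -0.    -0.002]
dr [-0.     0.     0.998]
dp [ 0.002 -0.021  0.066] pos [ 554.2 -224.7  107.3] F [-4.3  1.7  8.5] gap 0.7195158277678987 q [-0.52  0.26  1.7  -0.    1.18 -0.8 ] t 3.7
```

```bash
python3 -m handwheel '[{"jaw":-1,"dp":[0,0,0.02],"dr":[0,0,0]},{"jaw":-1,"dp":[0,0,0.035],"dr":[0,0,0]},{"jaw":-1,"dp":[0,0,0.05],"dr":[0,0,0]},{"jaw":-1,"dp":[0,0,0.05],"dr":[0,0,0]},{"jaw":-1,"dp":[0,0,0.05],"dr":[0,0,0]}]'; python3 go.py 0 102
```

```text
t: 4.2
tcp_pos: [554.3, -224.5, 102.5]
ee_rot: [-1.88, -2.517, -0.0]
force: [-3.0, 1.5, 3.8]
finger_gap: 0.4
gripper_force: 2.0
dr [-0.    -0.    -0.002]
dr [-0.     0.     0.998]
dp [ 0.    -0.022  0.006] pos [ 554.3 -224.5  102.5] F [-3.   1.5  3.8] gap 0.4421298474509033 q [-0.52  0.27  1.7   0.    1.17 -0.8 ] t 4.2
```

Force has dropped at 7.5 mm of sink, so the catch has let go. I back off upward and away from the hinge.

```bash
python3 -m handwheel '[{"jaw":-1,"dp":[-0.1,0,-0.15],"dr":[0,0,0]},{"jaw":-1,"dp":[-0.4,0,-0.4],"dr":[0,0,0]},{"jaw":-1,"dp":[-0.75,0,-0.7],"dr":[0,0,0]},{"jaw":-1,"dp":[-1,0,-1],"dr":[0,0,0]},{"jaw":-1,"dp":[-1,0,-1],"dr":[0,0,0]}]';python3 -m handwheel '[{"jaw":-1,"dp":[-0.4,0,-0.3],"dr":[0,0,0]},{"jaw":-1,"dp":[-0.8,0,-0.6],"dr":[0,0,0]},{"jaw":-1,"dp":[-1,0,-1],"dr":[0,0,0]},{"jaw":-1,"dp":[-1,0,-1],"dr":[0,0,0]},{"jaw":-1,"dp":[-1,0,-1],"dr":[0,0,0]}]'
for i in 1 2 3; do python3 -m handwheel '[{"jaw":-1,"dp":[0,0,0],"dr":[0,0,0]},{"jaw":-1,"dp":[0,0,0],"dr":[0,0,0]},{"jaw":-1,"dp":[0,0,0],"dr":[0,0,0]},{"jaw":-1,"dp":[0,0,0],"dr":[0,0,0]},{"jaw":-1,"dp":[0,0,0],"dr":[0,0,0]}]' >/dev/null; done
python3 go.py 47 110; python3 - <<'E'
from cell import imaging;import cv2,numpy as np
for n in('top','side'):
    f=imaging.grab_frame(n);np.savez(f'{n}2.npz',**f);cv2.imwrite(f'pics/{n}2.png',f['pixels'])
    globals()[n]=f['pixels']
cv2.imwrite('pics/s2.png',np.hstack([cv2.resize(side[160:400,240:490],None,fx=1.6,fy=1.6),cv2.resize(top[90:330,290:540],None,fx=1.6,fy=1.6)]))
E
```

```text
t: 4.7
tcp_pos: [580.0, -306.5, 188.2]
ee_rot: [1.877, 2.506, -0.001]
force: [-0.7, -0.1, 0.3]
finger_gap: 0.4
gripper_force: 0.0
t: 5.2
tcp_pos: [600.1, -378.5, 262.8]
ee_rot: [1.88, 2.515, 0.0]
force: [0.2, 1.6, -0.5]
finger_gap: 0.5
gripper_force: 0.0
dr [-0.     0.    -0.002]
dr [0.    0.    0.998]
dp [ 2.591 -0.026  1.907] pos [ 599.8 -378.2  262.5] F [ 0.   0.4 -0.5] gap -0.03628536463035835 q [-0.67  0.4   1.23 -0.    1.51 -0.96] t 6.7
```

View pics/s2.png

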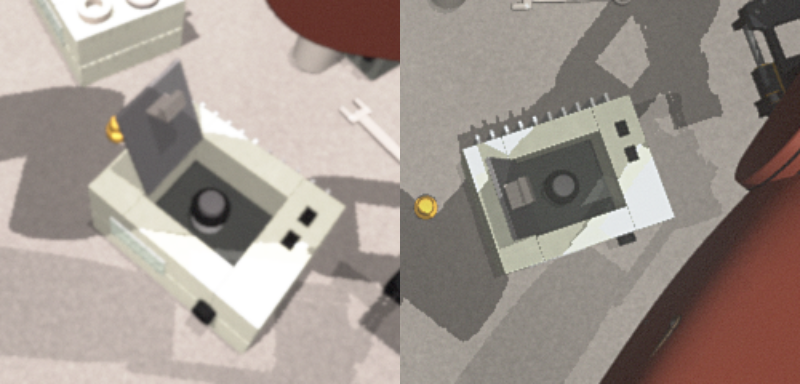

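The door is open. The button is at about (391,206) in the top view and (371,285) in the side view. I'll triangulate it.

```bash
python3 - <<'E'
from h import *
T=np.load('top2.npz');S=np.load('side2.npz');ps=[]
for f,(u,v) in((T,(391,206)),(S,(371,284))):
    g=cv2.cvtColor(f['pixels'],cv2.COLOR_BGR2GRAY);s=g[v-4:v+5,u-4:u+5];m=np.zeros_like(g);m[v-14:v+15,u-14:u+15]=1
    b=((abs(g.astype(int)-int(np.median(s)))<18)&(m>0)).astype('uint8')
    n,l,st,c=cv2.connectedComponentsWithStats(b,connectivity=4);k=l[v,u];print(np.median(s),st[k],c[k],onz(f,c[k],88).round(1));ps.append(c[k])
print(tri(T,ps[0],S,ps[1]))
from go import *
print(P+47*Y); shares(P+47*Y+[0,0,0])
E
```

```text
107.0 [386 200  13  13 132] [391.90151515 205.59848485] [ 538.2 -180.7   88. ]
115.0 [365 280  15  14 162] [371.90123457 286.38271605] [ 540.3 -179.5   88. ]
[ 538.21782499 -180.31013992   91.52600197]
[ 538.97  -180.021  110.   ]
dr [ 0.    -0.    -0.002]
dr [-0.    -0.     0.998]
dp [ 2.591 -0.026  1.907] pos [ 599.8 -378.2  262.6] F [ 0.   0.3 -0. ] gap 0.20591920598929506 q [-0.67  0.4   1.23  0.    1.51 -0.96] t 6.8
```

```bash
python3 -m handwheel '[{"jaw":-1,"dp":[0.4,0,0],"dr":[0,0,0]},{"jaw":-1,"dp":[0.8,0,0],"dr":[0,0,0]},{"jaw":-1,"dp":[1,0,0],"dr":[0,0,0]},{"jaw":-1,"dp":[1,0,0],"dr":[0,0,0]},{"jaw":-1,"dp":[1,0,0],"dr":[0,0,0]}]' >/dev/null;python3 -m handwheel '[{"jaw":-1,"dp":[0.3,0,0.2],"dr":[0,0,0]},{"jaw":-1,"dp":[0.6,0,0.4],"dr":[0,0,0]},{"jaw":-1,"dp":[0.9,0,0.6],"dr":[0,0,0]},{"jaw":-1,"dp":[1,0,0.8],"dr":[0,0,0]},{"jaw":-1,"dp":[1,0,0.8],"dr":[0,0,0]}]' >/dev/null;python3 -m handwheel '[{"jaw":-1,"dp":[0.2,0,0.1],"dr":[0,0,0]},{"jaw":-1,"dp":[0.4,-0.02,0.2],"dr":[0,0,0]},{"jaw":-1,"dp":[0.59,-0.02,0.4],"dr":[0,0,0]},{"jaw":-1,"dp":[0.59,-0.02,0.6],"dr":[0,0,0]},{"jaw":-1,"dp":[0.59,-0.02,0.6],"dr":[0,0,0]}]'; python3 go.py 47 81
```

```text
t: 8.3
tcp_pos: [538.5, -180.5, 148.4]
ee_rot: [-1.878, -2.514, 0.002]
force: [-0.5, -0.5, -1.4]
finger_gap: 0.6
gripper_force: 0.0
dr [-0.001 -0.001 -0.002]
dr [-0.001  0.001  0.998]
dp [0.002 0.009 0.843] pos [ 538.5 -180.5  148.4] F [-0.5 -0.5 -1.4] gap 0.5729955104992743 q [-0.46  0.15  1.75 -0.    1.24 -0.75] t 8.3
```

```bash
python3 -m handwheel '[{"jaw":-1,"dp":[0,0,0.25],"dr":[0,0,0]},{"jaw":-1,"dp":[0,0,0.45],"dr":[0,0,0]},{"jaw":-1,"dp":[0,0,0.6],"dr":[0,0,0]},{"jaw":-1,"dp":[0,0,0.7],"dr":[0,0,0]},{"jaw":-1,"dp":[0,0,0.7],"dr":[0,0,0]}]';python3 go.py 47 82; python3 -m handwheel '[{"jaw":-1,"dp":[0,0,0.03],"dr":[0,0,0]},{"jaw":-1,"dp":[0,0,0.06],"dr":[0,0,0]},{"jaw":-1,"dp":[0,0,0.08],"dr":[0,0,0]},{"jaw":-1,"dp":[0,0,0.1],"dr":[0,0,0]},{"jaw":-1,"dp":[0,0,0.1],"dr":[0,0,0]}]';python3 go.py 47 82
```

```text
t: 8.8
tcp_pos: [538.8, -180.0, 93.2]
ee_rot: [-1.879, -2.515, 0.001]
force: [-0.0, -0.3, -0.2]
finger_gap: 0.1
gripper_force: 0.0
dr [-0.    -0.    -0.002]
dr [-0.001  0.001  0.998]
dp [-0.001  0.002  0.14 ] pos [ 538.8 -180.    93.2] F [-0.  -0.3 -0.2] gap 0.08812779392654708 q [-0.46  0.22  1.79 -0.    1.14 -0.75] t 8.8
t: 9.3
tcp_pos: [540.0, -180.2, 87.2]
ee_rot: [1.879, 2.516, 0.0]
force: [-1.2, -0.6, 3.6]
finger_gap: 0.2
gripper_force: 2.2
dr [ 0.     0.    -0.002]
dr [ 0.001 -0.001  0.998]
dp [ 0.007 -0.012  0.065] pos [ 540.  -180.2   87.2] F [-1.2 -0.6  3.6] gap 0.20505185477084578 q [-0.46  0.22  1.79 -0.    1.13 -0.75] t 9.3
```

```bash
for i in 1; do python3 -m handwheel '[{"jaw":-1,"dp":[0,0,0.02],"dr":[0,0,0]},{"jaw":-1,"dp":[0,0,0.04],"dr":[0,0,0]},{"jaw":-1,"dp":[0,0,0.06],"dr":[0,0,0]},{"jaw":-1,"dp":[0,0,0.06],"dr":[0,0,0]},{"jaw":-1,"dp":[0,0,0.06],"dr":[0,0,0]}]';python3 -m handwheel '[{"jaw":-1,"dp":[0,0,0.01],"dr":[0,0,0]},{"jaw":-1,"dp":[0,0,0.02],"dr":[0,0,0]},{"jaw":-1,"dp":[0,0,0.025],"dr":[0,0,0]},{"jaw":-1,"dp":[0,0,0.025],"dr":[0,0,0]},{"jaw":-1,"dp":[0,0,0.025],"dr":[0,0,0]}]';done
```

```text
t: 9.8
tcp_pos: [540.2, -180.4, 86.0]
ee_rot: [1.879, 2.516, -0.0]
force: [-11.4, 4.7, 28.4]
finger_gap: 0.5
gripper_force: 14.3
t: 10.3
tcp_pos: [540.3, -180.4, 85.7]
ee_rot: [1.878, 2.516, -0.0]
force: [-14.6, 6.3, 40.6]
finger_gap: 0.5
gripper_force: 20.2
```

```bash
python3 - <<'E'
from h import *
T=np.load('top2.npz');S=np.load('side2.npz')
for f,(u,v) in((T,(392,206)),(S,(372,286))):
    d=f['depth'];K,R,t=cam(f)
    vv,uu=np.mgrid[v-18:v+19,u-18:u+19];dd=d[vv,uu];w=(np.stack([(uu-K[0,2])/K[0,0]*dd,(vv-K[1,2])/K[1,1]*dd,dd],-1)-t)@R
    r=np.hypot(w[...,0]-539,w[...,1]+180)
    for a,b in((0,8),(8,13),(15.5,18),(18,22),(25,30)):
        q=w[...,2][(r>=a)&(r<b)&(dd>0)];print(a,b,len(q),np.percentile(q,[10,50,90]).round(1) if len(q) else '')
    r2=np.median([w[...,2][(r<8)&(dd>0)]]);print(r2)
    # unit top reference right of door (door frame y=-20..-40 beyond free edge)
    Y=np.array([-.29,.957,0]);c=np.array([557,-241.5,110])-Y*25
    p=K@(R@c+t);p=(p[:2]/p[2]).astype(int);print('unit top',p,onz(f,p,110)[2],[ ((( np.array([(p[0]-K[0,2])/K[0,0],(p[1]-K[1,2])/K[1,1],1])*d[p[1]+i,p[0]])-t)@R)[2].round(1) for i in(-1,0,1)])
E
python3 -m handwheel '[{"jaw":-1,"dp":[0,0,-0.1],"dr":[0,0,0]},{"jaw":-1,"dp":[0,0,-0.2],"dr":[0,0,0]},{"jaw":-1,"dp":[0,0,-0.2],"dr":[0,0,0]},{"jaw":-1,"dp":[0,0,-0.2],"dr":[0,0,0]},{"jaw":-1,"dp":[0,0,-0.2],"dr":[0,0,0]}]'; python3 - <<'E'
from cell import imaging;import cv2
f=imaging.grab_frame('side');cv2.imwrite('pics/s3.png',cv2.resize(f['pixels'][220:340,290:450],None,fx=5,fy=5,interpolation=cv2.INTER_CUBIC))
E
```

```text
0 8 46 [90.3 91.9 94.8]
8 13 69 [89.4 92.1 94. ]
15.5 18 57 [79.8 82.  84.5]
18 22 123 [50.1 81.1 83.5]
25 30 143 [46.4 49.1 52.5]
91.9296600165374
unit top [434 190] 110.0 [np.float64(114.2), np.float64(112.9), np.float64(112.4)]
0 8 56 [91.6 93.3 94.7]
8 13 92 [91.7 93.1 94.7]
15.5 18 56 [82.2 83.4 85.1]
18 22 248 [50.8 80.9 84.2]
25 30 90 [48.4 50.4 51.7]
93.32538604585298
unit top [414 314] 110.0 [np.float64(108.5), np.float64(110.4), np.float64(114.0)]
t: 10.8
tcp_pos: [538.7, -179.5, 94.5]
ee_rot: [-1.879, -2.515, 0.0]
force: [0.4, 0.4, -0.1]
finger_gap: 0.4
gripper_force: 0.0
```

View pics/s3.png

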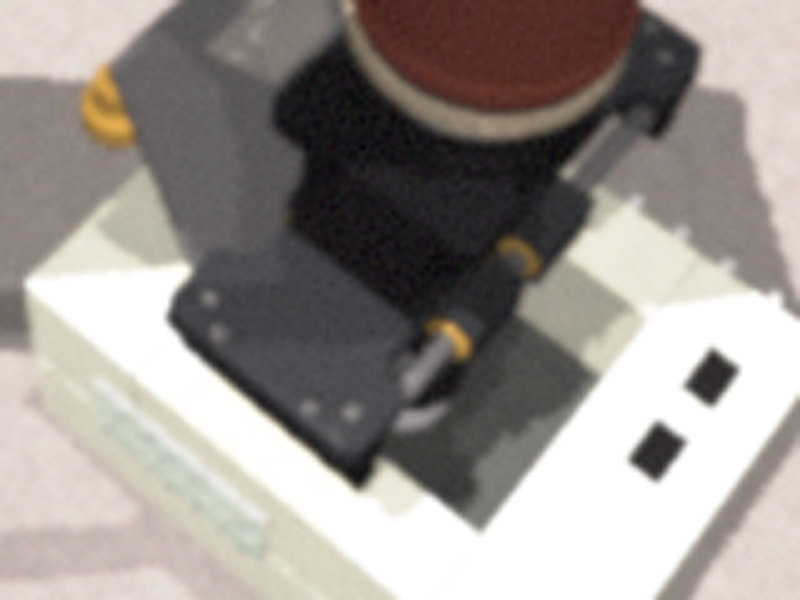

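Depth puts the plunger top at about 92 mm and the collar at about 82 mm. The hard stop at 86 mm under 28–40 N is therefore the full 6 mm travel. The picture shows the tool lifted off the button and the door still standing open behind it. I'll retreat and check.

```bash
python3 -m handwheel '[{"jaw":-1,"dp":[0,0,-0.3],"dr":[0,0,0]},{"jaw":-1,"dp":[0,0,-0.6],"dr":[0,0,0]},{"jaw":-1,"dp":[0,0,-0.9],"dr":[0,0,0]},{"jaw":-1,"dp":[-0.2,0,-1],"dr":[0,0,0]},{"jaw":-1,"dp":[-0.6,0,-1],"dr":[0,0,0]}]' >/dev/null
for i in 1; do python3 -m handwheel '[{"jaw":-1,"dp":[-0.4,0,-0.3],"dr":[0,0,0]},{"jaw":-1,"dp":[-0.8,0,-0.6],"dr":[0,0,0]},{"jaw":-1,"dp":[-1,0,-0.9],"dr":[0,0,0]},{"jaw":-1,"dp":[-1,0,-0.9],"dr":[0,0,0]},{"jaw":-1,"dp":[-1,0,-0.9],"dr":[0,0,0]}]' >/dev/null; python3 -m handwheel '[{"jaw":-1,"dp":[-0.4,0,0],"dr":[0,0,0]},{"jaw":-1,"dp":[-0.8,0,0],"dr":[0,0,0]},{"jaw":-1,"dp":[-0.8,0,0],"dr":[0,0,0]},{"jaw":-1,"dp":[-0.8,0,0],"dr":[0,0,0]},{"jaw":-1,"dp":[-0.8,0,0],"dr":[0,0,0]}]'; done
python3 - <<'E'
from cell import imaging;import cv2,numpy as np
from h import *
f=imaging.grab_frame('top');g=imaging.grab_frame('side')
cv2.imwrite('pics/s4.png',np.hstack([cv2.resize(f['pixels'][100:280,130:480],(560,288)),cv2.resize(g['pixels'][200:400,280:430],(216,288))]))
for n,F in(('pre','side2'),):
    a=np.load('side2.npz')['depth'][281:291,367:377];b=g['depth'][281:291,367:377];print(np.median(a),np.median(b))
E
```

```text
t: 12.35
tcp_pos: [593.5, -362.3, 246.3]
ee_rot: [-1.877, -2.516, -0.001]
force: [-0.6, -0.3, 0.3]
finger_gap: 0.4
gripper_force: 0.0
689.38855 688.92944
```

View pics/s4.png

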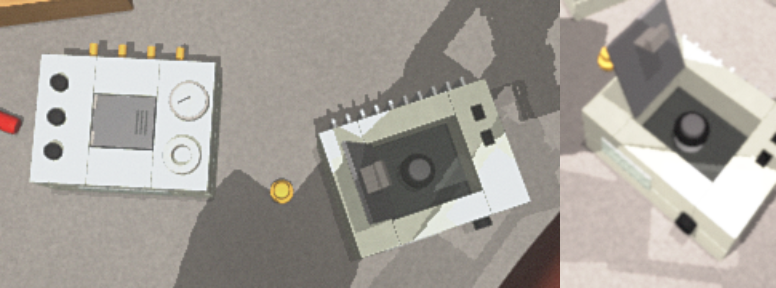

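The heater door stands open, with the button at (418,170) in the picture back up at its former depth. The gas door at (125,122) is shut and the robot is clear.

```bash
python3 -c "from cell import job_done;print(job_done())"
```

```text
the job is handed in; nothing more can be done
None
```

I opened the heater's larger door, pressed the reset button down to its stop and let it come back up, then handed the job in at about 12.4 s with the door open, the gas door shut and the robot clear; `job_done()` returned no verdict.

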